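# Seat the socket adapter on the programmer and latch it

## Task

Swing the latch of the grey device programmer open, seat the adapter with the long narrow socket on the programmer's two locating pins (thick pin in the big hole, thin pin in the small one) so that its plate lies fully home, and swing the latch all the way back over the plate. Set the adapter down gently rather than dropping it, and leave the adapter with the square socket and the small parts on the bench where they are.

Things in the scene. Friction and masses are not known exactly. Their poses are not given: they have to be found in the camera images.
- programmer: Grey box fixed to the bench, 130 (x) x 204 (y) x 36 mm high, front panel towards -x. Origin: centre of its underside, z up. On its flat top lie the nest (+y part) with two pins and the latch (-y part), whose upright pivot is at (0, -45 mm) in this frame, 80 mm from the nest's middle.
- nest (a point): Middle of the adapter's place on the programmer's flat top (36 mm over the bench), axes as the programmer's. Two upright steel pins stand 13 mm out of the top, upper 4.5 mm conical: thick one, 10 mm diameter, at (x +20, y +36 mm), thin one, 6 mm, at (-24, -34 mm) in this frame. A seated adapter_long has its origin here and its axes along these.
- latch (a joint): Latch: flat steel bar 14 mm wide on an upright pivot. 0 = closed: its arm points from the pivot along the programmer's +y, 50 mm long, reaching over the nest, underside 10 mm above the programmer's top (2 mm over a seated plate), upper side 16 mm. Grows clockwise seen from above; 1.57 = open, arm along +x, clear of the nest; stop at 1.6. Stays where left (about 1 N at the post).
- latch_post (a point): Top of the upright black round post, 12 mm in diameter, at the end of the latch's tail, 45 mm from the pivot on the far end from the arm (closed: towards the programmer's -y; open: towards its -x). The post's top is 86 mm above the bench; its lower 34 mm down to the bar can be gripped or pushed.
- adapter_long: The adapter to seat, loose: aluminium plate 66 (x) x 96 (y) x 8 mm with a black socket block on top, long and narrow, 28 (x) x 48 (y) mm, from 8 to 28 mm height, centred; grip the socket across x. Origin: centre of the plate's underside, z up. Through holes 2 mm wider than the pins: big hole at (+20, +36 mm), small hole at (-24, -34 mm). 160 g.
- adapter_square: The other adapter, to be left alone: same plate 66 x 96 x 8 mm, square black socket block 44 x 44 mm up to 28 mm height, two equal 8 mm holes on its long middle line. Origin: centre of the underside.
- relay: Small relay with a clear case, 20 x 28 x 26 mm, lying between programmer and adapters. Origin: centre of the underside.
- capacitor: Small round capacitor standing upright, 16 mm in diameter, 26 mm high. Origin: centre of the underside.

How it is judged:
By the outcome, as a careful person would: the job done as asked, in the order asked, and still so for the second after the job is handed in, with the robot touching nothing.
It also fails if it takes over 72 s, if anything falls off the work surface, if the arm or the gripper's body presses on something with over 40 N, if the wrist force passes 120 N, or if a joint passes its speed limit or range.

## Robot

A 6-joint arm with a two-finger parallel gripper is mounted at the origin on the work surface; the furniture and walls round the work are solid. World frame = base frame: x ahead of the robot, y to its left, z up, the work surface at z = 0. Lengths are in m, angles in rad, forces in N, time in s.
With the tool pointing down it reaches from about 0.3 to 0.775 m from the base axis. Payload 14.6 kg.
Tool frame: the origin (TCP) lies on the centre line of the jaws, within the pads' length; the fingertips stand 19 mm ahead of it and the grasp point (between the pads) is the TCP; z points along the fingers, y is the line along which they close (so a half turn about z gives the same grasp; the last joint's range is limited). The gripper opens to 94 mm and grips with 3 to 60 N. Pads are 16 mm wide; open, the fingers measure 119 mm over their backs; the gripper's body (75 mm by 177 mm) begins 78 mm behind the grasp point.
Start: joints at [-1.333, 0.3, 1.521, -0, 1.321, -0.067], TCP at [0.165, -0.525, 0.224] pointing down, gripper open.
Joint ranges: [-3.03, 3.03], [-0.79, 2.21], [0.23, 2.52], [-1.04, 4.18], [0, 3.07], [-2.55, 2.55]. Speed limits (rad/s): [2.22, 2.22, 2.57, 3.14, 3.14, 3.14].

## Interface

Orientations are given as [roll, pitch, yaw] about the fixed x, y, z axes, in that order (R = Rz(yaw) Ry(pitch) Rx(roll)).
In Python, from station import get_obs, camera, workorder gives the robot as it stands.
- The arm moves only by the tool play_rows, never from a script. Its argument "motion" is a list that holds one entry, the list of rows, each a list of 7 numbers: the shift along the tool's x, y, z as a fraction of full scale, then the turn, a rotation vector about the tool's x, y, z as a fraction of full scale, then the opening, from -1 (shut) to 1 (fully open). In form: [[[x, y, z, ax, ay, az, grip], ...]]. A call has 1 to 10 rows; each row is the pose to reach, as a shift and turn from the pose commanded when the call began, along the tool's axes at that moment, turning the shorter way round; what a row does not reach only later rows make up. Full scale, the value 1, is 0.25 m for a shift and 2 pi rad for a turn. A row lasts 1/10 s, in which the tool goes at most 50 mm and 8.59 degrees, less where a joint would pass 70% of its speed; a pose out of reach is approached as far as the arm can. A call with a number of a shift or a turn outside -1 to 1 is refused whole. A call with a gripper value outside its range is refused whole. The fingers move at their own pace and stop on an object; "grip_force" is the grip in N (left out, the last holds). Time passes only in rows, so rows that repeat a pose let the fingers close. It gives the time, the measured TCP pose, the force, the opening and the grip force at its end, in the units of the state.
- get_obs(): the state, without advancing time (a new reading comes with each control period).
- camera(name): name is "scene" or "top" or "wrist"; returns a dict with "frame" (400x640x3 uint8, red, green, blue), "z_map" (400x640 float32, m along the optical axis (not along the pixel's ray), 0 where there is no reading), "camera_matrix" (3x3 intrinsics, pixels), "D" ([k1, k2, p1, p2, k3] as OpenCV has them; the pictures are not rectified), "T" (4x4, takes a point from camera to world coordinates); the wrist camera has in their place "T_tool_cam" (4x4, takes a point from camera to tool coordinates, whose origin is the TCP and whose axes are the flange's). Camera axes: x right, y up, looking along -z (the intrinsics and any distortion apply to the point x, -y, -z); pixel columns grow to the right and rows downward; lengths in m; the calibration is good to about 2 mm. A picture is of the moment at which its call begins: read the wrist's pose just before it.
- workorder.hand_in(): hands the job in; it is judged then, once.
The state is a dict: "time_s": time; "qpos": joint angles; "joint_vel": joint speeds; "tau": joint torques, N m; "ee_pos": TCP position; "eef_rot": TCP orientation; "force": force on the tool from outside, world axes, zero at the start; "moment": the same for the moment, N m; "grip_width": finger opening in m; "grip_force": force on a finger pad.
Only numpy, scipy, OpenCV 4.12 (cv2) and the standard library are available. Lean on these libraries where they do the work, as an engineer would, in place of code of your own. Each camera call takes 0.05 s, during which the arm holds its last target. There are 200 camera calls.

## Working session

There is one attempt and no reset: what is moved stays moved. The work goes in short steps, Python scripts to look and compute and a tool call to move; the robot and the scene stay as the last step left them, time stands still between calls to the robot, and variables do not carry over. Pictures are saved under pics/ and viewed, at most 10 in all, crops included, and the job is handed in when it is done.

Besides the shell and the picture viewer there is one more tool, called after "Call:" by a JSON object that holds its "fn" and its "kwargs", one argument or row to a line. play_rows: Moves the arm, as the interface text tells. Its arguments: {"type":"object","properties":{"motion":{"type":"array"},"grip_force":{"type":"number"}},"required":["motion"]}

```bash
mkdir -p pics; ls; cat > h.py <<'E'
import numpy as np,cv2
from scipy.spatial.transform import Rotation as R
from station import get_obs,camera,workorder
def Ttool(o):
    T=np.eye(4);T[:3,:3]=R.from_euler('xyz',o['eef_rot']).as_matrix();T[:3,3]=o['ee_pos'];return T
def shot(n):
    o=get_obs();c=camera(n)
    if 'T' not in c: c['T']=Ttool(o)@c['T_tool_cam']
    c={k:(np.array(v) if k!='name' else v) for k,v in c.items()}
    return c
def rays(c,uv):
    p=cv2.undistortPoints(np.array(uv,float).reshape(-1,1,2),c['camera_matrix'],c['D']).reshape(-1,2)
    d=np.c_[p[:,0],-p[:,1],-np.ones(len(p))]
    return c['T'][:3,3],d@c['T'][:3,:3].T,d
def onplane(c,uv,z):
    o,d,_=rays(c,uv);return o+d*((z-o[2])/d[:,2])[:,None]
def bydepth(c,uv):
    o,d,_=rays(c,uv);uv=np.array(uv).reshape(-1,2).astype(int)
    return o+d*c['z_map'][uv[:,1],uv[:,0]][:,None]
def cloud(c):
    h,w=c['z_map'].shape;g=np.stack(np.meshgrid(np.arange(w),np.arange(h)),-1).reshape(-1,2)
    return bydepth(c,g).reshape(h,w,3)
E
python3 - <<'E'
from h import *
print(get_obs())
for n in('top','scene'):
    c=shot(n);cv2.imwrite(f'pics/{n}0.png',c['frame'][:,:,::-1]);np.savez(f'{n}0.npz',**c)
    print(n,c['T'].round(3).tolist(),c['camera_matrix'].tolist(),c['D'],(c['z_map']>0).mean())
E
```

```text
pics
{'time_s': 0.0, 'qpos': array([-1.33261227e+00,  3.00431692e-01,  1.52160413e+00,  5.91762283e-05,
        1.32069482e+00, -6.65936366e-02]), 'joint_vel': array([ 0.00046103,  0.0005972 ,  0.00102301,  0.00036377, -0.00035837,
        0.00138877]), 'tau': array([ 2.77503794e-03, -5.31803370e+01, -3.52734661e+01,  7.09142187e-02,
        2.44354480e-02, -1.05871582e-04]), 'ee_pos': array([ 0.16500024, -0.5244062 ,  0.22389819]), 'eef_rot': array([-3.14046100e+00, -1.32918113e-04,  3.04762941e-01]), 'force': array([ 0.79049573, -0.22215287, -0.26075508]), 'moment': array([-0.00742092,  0.03375821,  0.00559299]), 'grip_force': 0.0, 'grip_width': 0.09371112681330539}
top [[-0.0, 0.981, -0.195, 0.343], [-1.0, -0.003, -0.013, 0.011], [-0.014, 0.195, 0.981, 0.989], [0.0, 0.0, 0.0, 1.0]] [[465.7059289949879, 0.0, 321.01058878010997], [0.0, 465.7059289949879, 198.06922119359308], [0.0, 0.0, 1.0]] [0.00993778 0.         0.         0.         0.        ] 0.9961328125
scene [[-0.772, 0.469, -0.43, 0.153], [-0.636, -0.577, 0.513, 0.513], [-0.007, 0.669, 0.743, 0.772], [0.0, 0.0, 0.0, 1.0]] [[418.28190379175356, 0.0, 324.55678856713416], [0.0, 418.28190379175356, 201.3044292541027], [0.0, 0.0, 1.0]] [0.03848522 0.         0.         0.         0.        ] 0.996140625
```

View pics/top0.png

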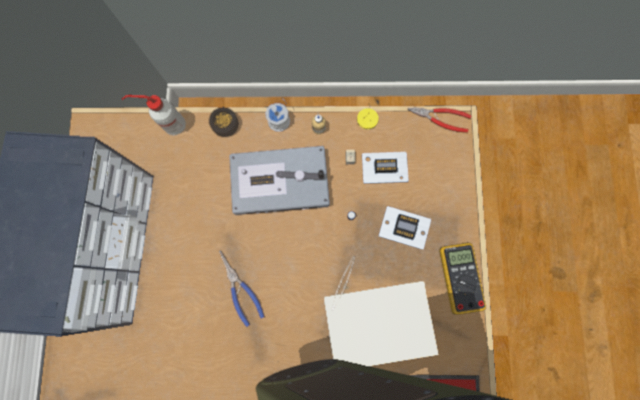

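View pics/scene0.png

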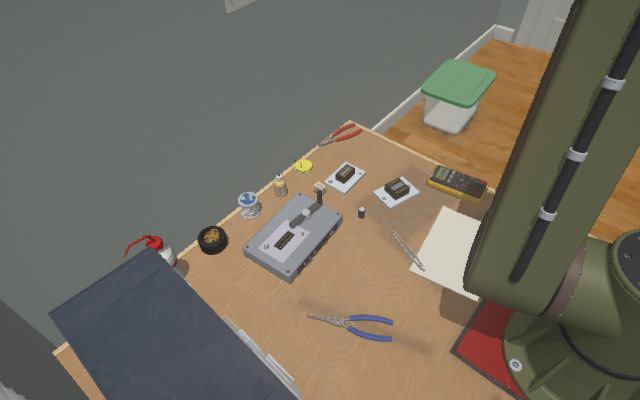

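Top view: the programmer is at (280,180), its latch runs along (277..325,175) with the post at (321,175). The long adapter is at (385,167), the square one at (405,227), the relay at (350,157) and the capacitor at (351,215).

```bash
cat > m0.py <<'E'
from h import *
for n in('top','scene'):
    c=dict(np.load(f'{n}0.npz'));P=cloud(c);hsv=cv2.cvtColor(c['frame'],cv2.COLOR_RGB2HSV)
    for nm,lo,hi,reg in(('prog',.031,.040,(.5,.85,-.05,.35)),('plates',.005,.012,(.4,.85,-.4,0)),('sock',.024,.032,(.4,.85,-.4,0)),('post',.075,.095,(.5,.85,-.1,.3))):
        m=(P[...,2]>lo)&(P[...,2]<hi)&(P[...,0]>reg[0])&(P[...,0]<reg[1])&(P[...,1]>reg[2])&(P[...,1]<reg[3])
        k,l,s,_=cv2.connectedComponentsWithStats(m.astype(np.uint8))
        for i in range(1,k):
            if s[i,4]<8: continue
            q=P[l==i];r=cv2.minAreaRect((q[:,:2]*1000).astype(np.float32))
            print(n,nm,s[i,4],'z',q[:,2].mean().round(4),'rect',np.round(r[0],1),np.round(r[1],1),round(r[2],1),'mean',q[:,:2].mean(0).round(4))
E
python3 m0.py; python3 -c "
from h import *
c=camera('wrist');print(np.array(c['T_tool_cam']).round(4).tolist(),c['camera_matrix'].tolist(),c['D'])"
```

```text
top prog 209 z 0.033 rect [707.7 240.3] [57.9 57.5] 61.0 mean [0.7086 0.2396]
top prog 58 z 0.0344 rect [710.5 236.9] [27.2 24.4] 81.8 mean [0.7099 0.2365]
top prog 34 z 0.0355 rect [698.7 335.1] [ 9.8 38.2] 60.4 mean [0.6961 0.3359]
top prog 20 z 0.0361 rect [687.9  31.3] [26.8  9.1] 73.3 mean [0.6873 0.0318]
top prog 5360 z 0.0359 rect [573.8 113.5] [131.7 205.9] 5.0 mean [0.5719 0.1163]
top plates 518 z 0.0087 rect [ 722.4 -236.4] [137.9  51.6] 76.0 mean [ 0.7217 -0.241 ]
top plates 317 z 0.0088 rect [718.3 -80. ] [46.3 46.2] 10.7 mean [ 0.7182 -0.0802]
top plates 884 z 0.0081 rect [ 605.8 -115.2] [66.8 95.9] 2.2 mean [ 0.6036 -0.1146]
top plates 861 z 0.0081 rect [ 474.2 -153.9] [95.8 66.5] 73.0 mean [ 0.4725 -0.153 ]
top sock 288 z 0.0279 rect [ 605.3 -115. ] [28.4 47.4] 0.1 mean [ 0.6056 -0.1149]
top sock 40 z 0.0261 rect [498.  -39.7] [13.3 14.9] 42.7 mean [ 0.4982 -0.04  ]
top sock 441 z 0.0282 rect [ 474.  -153.7] [44.2 44.2] 73.4 mean [ 0.4738 -0.1534]
top sock 391 z 0.0294 rect [ 417.7 -259.6] [34.9 58.5] 0.5 mean [ 0.4162 -0.2601]
top post 32 z 0.0848 rect [574.8  22. ] [
[... 1380 characters left out ...]
ne sock 143 z 0.03 rect [ 415.7 -256.2] [37.4 60.7] 10.2 mean [ 0.4179 -0.2531]
scene sock 248 z 0.0295 rect [ 476.2 -150.5] [45.8 45.9] 73.6 mean [ 0.475  -0.1484]
scene sock 35 z 0.025 rect [628.6 -35.9] [26.9 19.3] 0.2 mean [ 0.6286 -0.0356]
scene sock 31 z 0.0276 rect [499.6 -36.6] [11.8 14.3] 36.3 mean [ 0.4995 -0.0363]
scene post 35 z 0.0837 rect [576.9  25.4] [ 9.2 11.7] 39.2 mean [0.5756 0.0268]
[[0.0007, 0.9588, 0.2842, 0.083], [1.0, -0.0006, -0.0002, -0.0005], [0.0, 0.2842, -0.9588, -0.1598], [0.0, 0.0, 0.0, 1.0]] [[279.2158369876683, 0.0, 316.9473916615759], [0.0, 279.2158369876683, 199.33853719816548], [0.0, 0.0, 1.0]] [-0.03637565  0.          0.          0.          0.        ]
```

```bash
cat >> h.py <<'E'
def plan(x,y,z,yaw,o=None):
    o=o or get_obs();T=Ttool(o);Rt=R.from_euler('xyz',[np.pi,0,yaw]).as_matrix()
    s=T[:3,:3].T@(np.array([x,y,z])-T[:3,3]);w=R.from_matrix(T[:3,:3].T@Rt).as_rotvec()
    print('row',(s/.25).round(3).tolist(),(w/2/np.pi).round(4).tolist(),'rows>=',round(max(np.linalg.norm(s)/.05,np.degrees(np.linalg.norm(w))/8.59),1))
E
python3 -c "
from h import *
plan(.605,-.115,.15,1.571); plan(.385,-.32,.187,.94)"
```

```text
row [2.17, -1.034, 0.297] [-0.0001, -0.0001, -0.2015] rows>= 12.1
row [1.085, -0.516, 0.149] [-0.0001, -0.0, -0.1011] rows>= 6.1
```

Call:
{"fn": "play_rows", "kwargs": {
  "motion": [
    [[0.95,-0.45,0.13,0,0,-0.1,1],[0.95,-0.45,0.13,0,0,-0.1,1],[0.95,-0.45,0.13,0,0,-0.1,1],[0.95,-0.45,0.13,0,0,-0.1,1],[0.95,-0.45,0.13,0,0,-0.1,1],[0.95,-0.45,0.13,0,0,-0.1,1]]
  ]
}}

```text
time_s: 0.75
ee_pos: [0.36, -0.3432, 0.1913]
eef_rot: [-3.141, -0.001, 0.937]
force: [-1.1, 0.1, 0.2]
grip_width: 0.0945
grip_force: 0.0
```

```bash
python3 -c "
from h import *
plan(.605,-.115,.15,1.571)"
```

```text
row [1.316, 0.25, 0.166] [-0.0001, -0.0001, -0.1008] rows>= 6.7
```

Call:
{"fn": "play_rows", "kwargs": {
  "motion": [
    [[0.9,0.17,0.11,0,0,-0.1,1],[0.9,0.17,0.11,0,0,-0.1,1],[0.9,0.17,0.11,0,0,-0.1,1],[0.9,0.17,0.11,0,0,-0.1,1],[0.9,0.17,0.11,0,0,-0.1,1],[0.9,0.17,0.11,0,0,-0.1,1]]
  ]
}}

```text
time_s: 1.35
ee_pos: [0.5275, -0.1884, 0.1635]
eef_rot: [-3.141, -0.001, 1.565]
force: [-0.1, -0.7, -0.2]
grip_width: 0.094
grip_force: 0.0
```

```bash
python3 -c "
from h import *
plan(.605,-.115,.15,1.571)"
```

```text
row [0.295, 0.308, 0.054] [-0.0002, -0.0001, -0.0009] rows>= 2.2
```

Call:
{"fn": "play_rows", "kwargs": {
  "motion": [
    [[0.295,0.3,0.05,0,0,0,1],[0.295,0.3,0.05,0,0,0,1],[0.295,0.3,0.05,0,0,0,1],[0.295,0.3,0.05,0,0,0,1],[0.295,0.3,0.05,0,0,0,1]]
  ]
}}

```text
time_s: 1.85
ee_pos: [0.6009, -0.1189, 0.152]
eef_rot: [-3.141, 0.0, 1.56]
force: [-0.0, 0.1, 0.1]
grip_width: 0.094
grip_force: 0.0
```

```bash
python3 - <<'E'
from h import *
c=shot('wrist');np.savez('w1.npz',**c);cv2.imwrite('pics/w1.png',c['frame'][:,:,::-1])
print(get_obs()['ee_pos'])
plan(.58,.09,.24,1.571)
E
```

```text
[ 0.60086112 -0.11907308  0.15225625]
row [0.835, -0.093, -0.351] [0.0, 0.0, -0.0018] rows>= 4.6
```

View pics/w1.png

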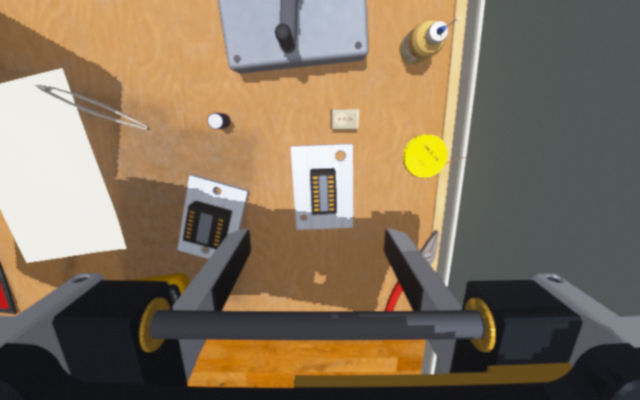

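Wrist view: the long adapter has its big hole at (340,155) and its small hole at (303,217), so its yaw is near 0. The post is at (285,38), and the square adapter at (212,215) stays put. Next, the programmer.

Call:
{"fn": "play_rows", "kwargs": {
  "motion": [
    [[0.68,-0.09,-0.2,0,0,0,-0.3],[0.68,-0.09,-0.2,0,0,0,-0.3],[0.68,-0.09,-0.2,0,0,0,-0.3],[0.68,-0.09,-0.2,0,0,0,-0.3],[0.68,-0.09,-0.2,0,0,0,-0.3],[0.68,-0.09,-0.2,0,0,0,-0.3],[0.68,-0.09,-0.2,0,0,0,-0.3]]
  ]
}}

```text
time_s: 2.6
ee_pos: [0.5806, 0.051, 0.2017]
eef_rot: [-3.141, 0.0, 1.56]
force: [-0.2, 0.2, 0.5]
grip_width: 0.0414
grip_force: 0.0
```

```bash
python3 - <<'E'
from h import *
c=shot('wrist');np.savez('w2.npz',**c);cv2.imwrite('pics/w2.png',c['frame'][:,:,::-1])
o=get_obs();print(o['ee_pos'],o['eef_rot'],o['grip_width'])
for f in('w1','w2'):
    c=dict(np.load(f+'.npz'));P=cloud(c)
    for nm,lo,hi,reg in(('prog',.033,.040,(.5,.66,-.01,.25)),('plates',.005,.012,(.55,.66,-.2,-.05)),('sock',.024,.032,(.55,.66,-.2,-.05)),('post',.08,.095,(.5,.66,0,.12)),('bar',.048,.056,(.5,.66,0,.2)),('pins',.045,.0505,(.5,.66,.1,.25))):
        m=(P[...,2]>lo)&(P[...,2]<hi)&(P[...,0]>reg[0])&(P[...,0]<reg[1])&(P[...,1]>reg[2])&(P[...,1]<reg[3])
        k,l,s,_=cv2.connectedComponentsWithStats(m.astype(np.uint8))
        for i in range(1,k):
            if s[i,4]<8: continue
            q=P[l==i];r=cv2.minAreaRect((q[:,:2]*1000).astype(np.float32))
            print(f,nm,s[i,4],'z',np.median(q[:,2]).round(4),'rect',np.round(r[0],1),np.round(r[1],1),round(r[2],1),'mean',q[:,:2].mean(0).round(4),s[i,:4])
E
```

```text
[0.58063847 0.05102643 0.20160551] [-3.14099430e+00  1.72666896e-04  1.55936415e+00] 0.037453394025194625
w1 prog 7889 z 0.0355 rect [582.4  39.1] [130.9  55.7] 2.0 mean [0.5806 0.0387] [218   0 151  69]
w1 plates 3520 z 0.0076 rect [ 606.3 -113.1] [65.6 96.6] 1.5 mean [ 0.6062 -0.1095] [291 144  61  86]
w1 sock 1162 z 0.0277 rect [ 606.8 -112.9] [28.  48.1] 1.9 mean [ 0.6068 -0.112 ] [309 170  28  45]
w1 post 242 z 0.0852 rect [576.6  24.6] [11.  11.7] 81.0 mean [0.577  0.0244] [274  24  17  18]
w1 bar 557 z 0.0513 rect [578.2  38.4] [39.7 13.9] 87.4 mean [0.5791 0.0439] [280   0  18  53]
w2 prog 18886 z 0.0356 rect [576.  115.2] [129.5 202.8] 5.2 mean [0.5753 0.1264] [243  31 129 191]
w2 plates 1278 z 0.0075 rect [ 606.2 -105.7] [65.5 82.2] 2.0 mean [ 0.6006 -0.0994] [313 262  46  49]
w2 sock 518 z 0.0274 rect [ 606.9 -109.2] [28.3 41.3] 1.0 mean [ 0.6068 -0.1083] [327 284  21  27]
w2 post 102 z 0.0851 rect [576.3  25.9] [10.2 11.8] 89.1 mean [0.5763 0.0264] [308 218  12  11]
w2 bar 31 z 0.0488 rect [588.9 187.1] [5.4 6.3] 28.2 mean [0.5892 0.1872] [321  60   7   8]
w2 bar 1019 z 0.0517 rect [579.5  71.6] [96.4 18.1] 88.5 mean [0.5796 0.0747] [308 131  17  85]
w2 pins 61 z 0.048 rect [589.1 187.5] [7.9 8.3] 89.7 mean [0.5892 0.1872] [320  60   9   9]
w2 pins 14 z 0.0468 rect [552.2 114.2] [4.5 3. ] 59.2 mean [0.5522 0.1143] [289 134   5   5]
```

View pics/w2.png

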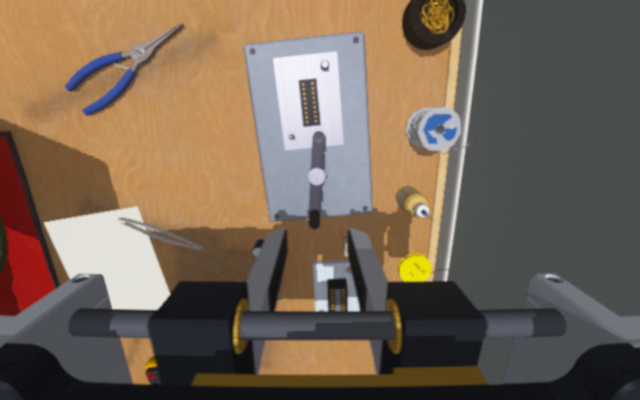

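Thick pin at px (325,64), thin pin at (291,136), pivot at (316,176) and post at (314,220). That puts the nest at (0.5728, 0.150) with yaw 5.2°, and the latch about 0.17 rad open. Now I'll grip the post.

```bash
python3 -c "
from h import *
plan(.5765,.0252,.074,1.56)"
```

```text
row [-0.103, -0.015, 0.51] [-0.0001, 0.0, -0.0001] rows>= 2.6
```

Call:
{"fn": "play_rows", "kwargs": {
  "motion": [
    [[-0.103,-0.015,0.1,0,0,0,-0.3],[-0.103,-0.015,0.3,0,0,0,-0.3],[-0.103,-0.015,0.4,0,0,0,-0.3],[-0.103,-0.015,0.47,0,0,0,-0.3],[-0.103,-0.015,0.508,0,0,0,-0.3],[-0.103,-0.015,0.508,0,0,0,-0.3],[-0.103,-0.015,0.508,0,0,0,-1],[-0.103,-0.015,0.508,0,0,0,-1],[-0.103,-0.015,0.508,0,0,0,-1],[-0.103,-0.015,0.508,0,0,0,-1]]
  ],
  "grip_force": 12
}}

```text
time_s: 3.65
ee_pos: [0.5771, 0.0269, 0.0758]
eef_rot: [3.14, 0.0, 1.562]
force: [0.1, -1.8, 3.1]
grip_width: 0.0114
grip_force: 12.0
```

```bash
python3 - <<'E'
from h import *
o=get_obs();p=o['ee_pos'];T=Ttool(o);print(p,o['eef_rot'],o['grip_width'],o['grip_force'],o['force'])
piv=np.array([.5801,.0704]);v=p[:2]-piv;print(np.linalg.norm(v));v=v/np.linalg.norm(v)*.045
yaw0=o['eef_rot'][2]
for k in range(1,11):
    a=-np.radians(8.05*k);q=piv+R.from_euler('z',a).as_matrix()[:2,:2]@v
    s=T[:3,:3].T@np.r_[q-p[:2],0]/.25
    print(s.round(3), round(-a/2/np.pi,4))
E
```

```text
[0.57710239 0.02692061 0.07575535] [3.14027192e+00 1.27431746e-04 1.56151641e+00] 0.011388660550688295 12.001211196184158 [ 0.06702614 -1.79679537  3.05688841]
0.04358260068423498
[-0.002 -0.025 -0.   ] 0.0224
[ 0.004 -0.05  -0.   ] 0.0447
[ 0.014 -0.073 -0.   ] 0.0671
[ 0.028 -0.094 -0.   ] 0.0894
[ 0.044 -0.114 -0.   ] 0.1118
[ 0.062 -0.131 -0.   ] 0.1342
[ 0.083 -0.145 -0.   ] 0.1565
[ 0.106 -0.156 -0.   ] 0.1789
[ 0.13  -0.164 -0.   ] 0.2013
[ 0.155 -0.169 -0.   ] 0.2236
```

Call:
{"fn": "play_rows", "kwargs": {
  "motion": [
    [[-0.002,-0.025,0,0,0,0.0224,-1],[0.004,-0.05,0,0,0,0.0447,-1],[0.014,-0.073,0,0,0,0.067,-1],[0.028,-0.094,0,0,0,0.0894,-1],[0.044,-0.114,0,0,0,0.112,-1],[0.062,-0.131,0,0,0,0.134,-1],[0.083,-0.145,0,0,0,0.1565,-1],[0.106,-0.156,0,0,0,0.179,-1],[0.13,-0.164,0,0,0,0.201,-1],[0.155,-0.169,0,0,0,0.2236,-1]]
  ]
}}

```text
time_s: 4.65
ee_pos: [0.5368, 0.0665, 0.0759]
eef_rot: [3.141, -0.006, 0.151]
force: [16.9, 0.9, -7.4]
grip_width: 0.0114
grip_force: 12.0
```

```bash
python3 - <<'E'
from h import *
o=get_obs();print(o['ee_pos'],o['eef_rot'],o['grip_width'],o['grip_force'],o['force'])
plan(.5353,.0663,.0758,.16)
E
```

```text
[0.53680071 0.06653914 0.07588565] [ 3.14109579 -0.00593117  0.15089359] 0.011356788824347302 11.996836513280869 [16.91367379  0.92502638 -7.38272317]
row [-0.006, 0.0, 0.0] [0.0001, -0.0009, -0.0014] rows>= 0.1
```

Call:
{"fn": "play_rows", "kwargs": {
  "motion": [
    [[-0.002,0,0,0,0,0,-0.4],[-0.002,0,0,0,0,0,-0.4],[-0.002,0,0,0,0,0,-0.4],[-0.002,0,-0.12,0,0,0,-0.3],[-0.002,0,-0.3,0,0,0,-0.3],[-0.002,0,-0.48,0,0,0,-0.3],[-0.002,0,-0.48,0,0,0,-0.3]]
  ]
}}

```text
time_s: 5.35
ee_pos: [0.5363, 0.066, 0.2009]
eef_rot: [3.141, -0.009, 0.158]
force: [1.8, -0.7, -1.1]
grip_width: 0.0325
grip_force: 0.0
```

```bash
python3 - <<'E'
from h import *
c=shot('top');P=cloud(c)
m=(P[...,2]>.075)&(P[...,2]<.095)&(abs(P[...,0]-.56)<.06)&(abs(P[...,1]-.05)<.06)
print(m.sum(),P[m].mean(0) if m.any() else '')
plan(.6068,-.113,.14,1.60)
E
```

```text
0 
row [0.169, 0.751, 0.232] [0.0006, -0.0006, -0.2296] rows>= 9.6
```

Call:
{"fn": "play_rows", "kwargs": {
  "motion": [
    [[0.169,0.751,0.2,0.0006,-0.0006,-0.2296,0],[0.169,0.751,0.2,0.0006,-0.0006,-0.2296,0],[0.169,0.751,0.2,0.0006,-0.0006,-0.2296,0],[0.169,0.751,0.2,0.0006,-0.0006,-0.2296,0],[0.169,0.751,0.2,0.0006,-0.0006,-0.2296,0],[0.169,0.751,0.2,0.0006,-0.0006,-0.2296,0],[0.169,0.751,0.2,0.0006,-0.0006,-0.2296,0],[0.169,0.751,0.2,0.0006,-0.0006,-0.2296,0],[0.169,0.751,0.2,0.0006,-0.0006,-0.2296,0],[0.169,0.751,0.2,0.0006,-0.0006,-0.2296,0]]
  ]
}}

```text
time_s: 6.4
ee_pos: [0.6046, -0.1129, 0.1432]
eef_rot: [-3.134, -0.0, 1.606]
force: [-0.0, 0.1, 0.1]
grip_width: 0.0468
grip_force: 0.0
```

```bash
cat > ad.py <<'E'
from h import *
o=get_obs();print(o['ee_pos'],o['eef_rot'],o['grip_width'])
c=shot('wrist');np.savez('w3.npz',**c);cv2.imwrite('pics/w3.png',c['frame'][:,:,::-1]);P=cloud(c)
for nm,lo,hi in(('plate',.005,.012),('sock',.024,.032)):
    m=(P[...,2]>lo)&(P[...,2]<hi)&(abs(P[...,0]-.606)<.055)&(abs(P[...,1]+.113)<.07)
    k,l,s,_=cv2.connectedComponentsWithStats(m.astype(np.uint8));i=1+s[1:,4].argmax()
    q=P[l==i];r=cv2.minAreaRect((q[:,:2]*1000).astype(np.float32))
    print(nm,np.median(q[:,2]).round(4),np.round(r[0],1),np.round(r[1],1),round(r[2],1),s[i])
plan(.6068,-.113,.0295,1.60)
E
python3 ad.py
```

```text
[ 0.60464385 -0.11290083  0.14316865] [-3.13420610e+00 -3.91905506e-04  1.60589914e+00] 0.046815129028131466
plate 0.0076 [ 606.8 -113.1] [66.3 96.6] 1.8 [ 289  152   63   85 3678]
sock 0.0276 [ 607.  -112.5] [27.5 47.3] 1.5 [ 307  178   28   45 1206]
row [-0.001, 0.012, 0.455] [-0.0012, -0.0001, 0.0018] rows>= 2.3
```

Call:
{"fn": "play_rows", "kwargs": {
  "motion": [
    [[-0.001,0.012,0.15,-0.0012,0,0.001,0],[-0.001,0.012,0.3,-0.0012,0,0.001,0],[-0.001,0.012,0.4,-0.0012,0,0.001,0],[-0.001,0.012,0.44,-0.0012,0,0.001,0],[-0.001,0.012,0.454,-0.0012,0,0.001,0],[-0.001,0.012,0.454,-0.0012,0,0.001,0]]
  ]
}}

```text
time_s: 7.05
ee_pos: [0.608, -0.1132, 0.0318]
eef_rot: [3.139, 0.0, 1.592]
force: [0.5, 0.6, 0.4]
grip_width: 0.0471
grip_force: 0.0
```

```bash
python3 -c "
from h import *
o=get_obs();print(o['ee_pos'],o['eef_rot'],o['force'])"
```

```text
[ 0.60799958 -0.11316442  0.03180757] [3.13857027e+00 4.28788871e-04 1.59230931e+00] [0.49335842 0.55152299 0.40239668]
```

Call:
{"fn": "play_rows", "kwargs": {
  "motion": [
    [[0,-0.002,0.007,0,0,-0.001,0],[0,-0.002,0.007,0,0,-0.001,-1],[0,-0.002,0.007,0,0,-0.001,-1],[0,-0.002,0.007,0,0,-0.001,-1],[0,-0.002,0.007,0,0,-0.001,-1],[0,-0.002,0.007,0,0,-0.001,-1],[0,-0.002,-0.1,0,0,-0.001,-1],[0,-0.002,-0.25,0,0,-0.001,-1],[0,-0.002,-0.4,0,0,-0.001,-1],[0,-0.002,-0.4,0,0,-0.001,-1]]
  ],
  "grip_force": 30
}}

```text
time_s: 8.05
ee_pos: [0.6089, -0.1134, 0.1366]
eef_rot: [3.131, 0.002, 1.599]
force: [0.2, -0.5, -0.8]
grip_width: 0.0279
grip_force: 30.0
```

```bash
python3 - <<'E'
from h import *
o=get_obs();print(o['ee_pos'],o['eef_rot'],o['grip_width'],o['grip_force'],o['force'])
c=shot('wrist');np.savez('w4.npz',**c);cv2.imwrite('pics/w4.png',c['frame'][:,:,::-1])
plan(.5728,.150,.13,1.571+np.radians(5.2))
E
```

```text
[ 0.60893256 -0.1134475   0.13661146] [3.13142349e+00 2.35604800e-03 1.59917295e+00] 0.02785913218093131 29.9957013130188 [ 0.21839289 -0.48697086 -0.77499498]
row [1.057, -0.111, 0.012] [0.001, 0.0003, -0.01] rows>= 5.3
```

View pics/w4.png

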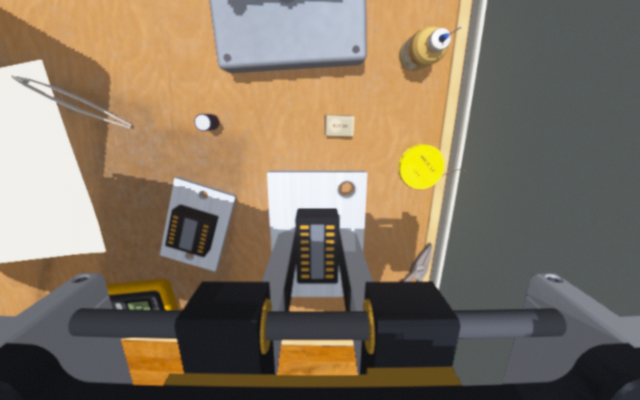

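The plate is held, with the big hole visible at (346,188) and the socket between the fingers. I'll measure the plate's pose in the tool frame.

```bash
cat > held.py <<'E'
from h import *
import sys
def held(f):
    c=dict(np.load(f));c['T']=c['T_tool_cam'];P=cloud(c)   # tool frame
    g=c['frame'].astype(int);white=(g.min(2)>140)&(g.max(2)-g.min(2)<40)
    m=white&(abs(P[...,0]-.02)<.08)&(abs(P[...,1])<.045)&(P[...,2]>.0)&(P[...,2]<.04)
    k,l,s,_=cv2.connectedComponentsWithStats(m.astype(np.uint8));i=1+s[1:,4].argmax();m=l==i
    q=P[m];A=np.c_[q[:,:2],np.ones(len(q))];pl=np.linalg.lstsq(A,q[:,2],rcond=None)[0]
    zt=pl[2]; print('plate top plane z=',pl.round(4),'px',s[i])
    x,y,w,h,_=s[i]
    # edges: per-row left/right, per-col top (subpixel by gray threshold omitted)
    def tp(uv): 
        o,d,_=rays(c,uv);t=(pl[2]+pl[0]*o[0]+pl[1]*o[1]-o[2])/(d[:,2]-pl[0]*d[:,0]-pl[1]*d[:,1]);return o+d*t[:,None]
    rr=range(y+5,y+40)
    L=tp([(np.flatnonzero(m[r])[0]-.5,r) for r in rr]);Rr=tp([(np.flatnonzero(m[r])[-1]+.5,r) for r in rr])
    F=tp([(cc,np.flatnonzero(m[:,cc])[0]-.5) for cc in range(x+6,x+w-6)])
    fl=np.polyfit(L[:,0],L[:,1],1);fr=np.polyfit(Rr[:,0],Rr[:,1],1);ff=np.polyfit(F[:,1],F[:,0],1)
    print('left',fl,'right',fr,'far x(y)',ff)
    # hole: non-white region enclosed in plate's upper right
    sub=np.zeros_like(m,np.uint8);sub[y+6:y+36,x+w//2+8:x+w-6]=(~m)[y+6:y+36,x+w//2+8:x+w-6]
    k,l2,s2,ce=cv2.connectedComponentsWithStats(sub);j=1+s2[1:,4].argmax()
    cs,_=cv2.findContours((l2==j).astype(np.uint8),0,2);e=cv2.minEnclosingCircle(cs[0]);print('hole px',s2[j],ce[j],e,'tool',tp([ce[j],e[0]]).round(4).tolist())
held(sys.argv[1])
E
python3 held.py w4.npz
```

```text
plate top plane z= [0.0205 0.0056 0.0221] px [ 268  171   99   76 4682]
left [ 0.00158498 -0.03321858] right [-0.00455577  0.03253239] far x(y) [-0.0004391  0.0493328]
hole px [338 181  17  15 195] [345.6974359  188.46666667] ((345.75, 189.0), 8.310484886169434) tool [[0.0371, 0.0191, 0.023], [0.0367, 0.0192, 0.023]]
```

```bash
python3 -c "
from h import *
plan(.579,.055,.14,1.571+np.radians(5.2))"
```

```text
row [0.676, -0.096, -0.027] [0.001, 0.0003, -0.01] rows>= 3.4
```

Call:
{"fn": "play_rows", "kwargs": {
  "motion": [
    [[0.12,-0.02,-0.027,0.001,0.0003,-0.01,-1],[0.26,-0.04,-0.027,0.001,0.0003,-0.01,-1],[0.4,-0.06,-0.027,0.001,0.0003,-0.01,-1],[0.54,-0.08,-0.027,0.001,0.0003,-0.01,-1],[0.64,-0.096,-0.027,0.001,0.0003,-0.01,-1],[0.676,-0.096,-0.027,0.001,0.0003,-0.01,-1],[0.676,-0.096,-0.027,0.001,0.0003,-0.01,-1],[0.676,-0.096,-0.027,0.001,0.0003,-0.01,-1]]
  ]
}}

```text
time_s: 8.9
ee_pos: [0.5783, 0.0544, 0.1374]
eef_rot: [-3.137, -0.001, 1.662]
force: [-0.5, 0.4, -0.6]
grip_width: 0.0276
grip_force: 30.0
```

```bash
cat > pins.py <<'E'
from h import *
import sys
n=sys.argv[1]
o=get_obs();print(o['ee_pos'],o['eef_rot'],o['grip_width'],o['force'])
c=shot('wrist');np.savez(n+'.npz',**c);P=cloud(c)
f=c['frame'][30:330,120:520,::-1];cv2.imwrite(f'pics/{n}.png',cv2.resize(f,None,fx=2,fy=2,interpolation=2))
for lo,hi in((.0425,.0510),):
    m=(P[...,2]>lo)&(P[...,2]<hi)&(abs(P[...,0]-.573)<.05)&(abs(P[...,1]-.15)<.06)
    k,l,s,_=cv2.connectedComponentsWithStats(m.astype(np.uint8))
    for i in range(1,k):
        if s[i,4]>15:
            q=P[l==i];print(s[i],q.mean(0).round(4),q[:,2].max().round(4),np.round(cv2.minAreaRect((q[:,:2]*1000).astype(np.float32)),1) if 0 else '')
m=(P[...,2]>.033)&(P[...,2]<.039)&(abs(P[...,0]-.573)<.1)&(abs(P[...,1]-.15)<.12);print('top z',np.median(P[...,2][m]))
E
python3 pins.py w5; python3 held.py w5.npz
```

```text
[0.57825496 0.05436619 0.13738659] [-3.13709697e+00 -1.43430336e-03  1.66157692e+00] 0.027632965334187496 [-0.51751556  0.35044841 -0.64515609]
[340  51  12  13 123] [0.5892 0.187  0.0469] 0.05 
[291 139   7   7  35] [0.5515 0.1141 0.0461] 0.0493 
top z 0.035645013241459106
plate top plane z= [0.0117 0.0054 0.0223] px [ 268  171   99   71 4509]
left [ 0.00316782 -0.03321995] right [-0.00612927  0.03259975] far x(y) [0.00475911 0.04894013]
hole px [338 181  17  17 219] [346.03196347 188.89954338] ((345.9210510253906, 188.7894744873047), 8.547063827514648) tool [[0.0368, 0.0194, 0.0229], [0.0369, 0.0193, 0.0229]]
```

View pics/w5.png

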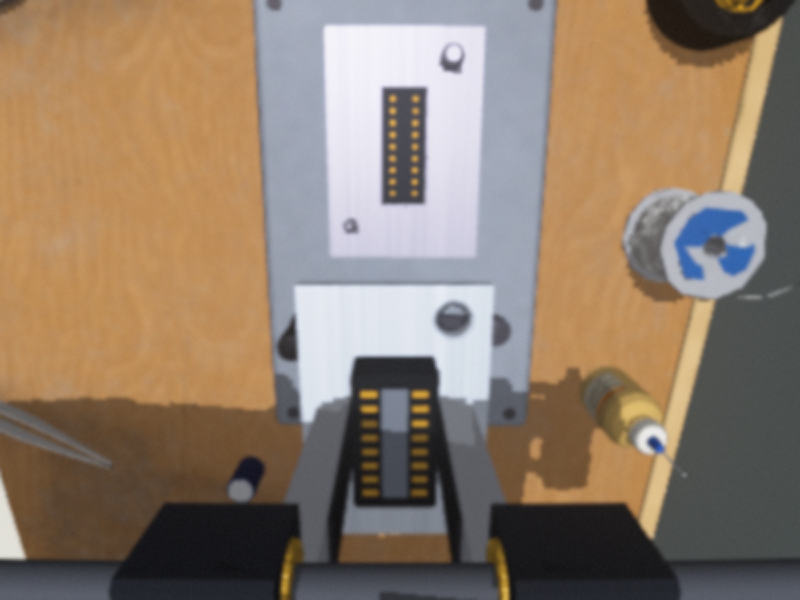

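Same frame: thick pin at crop (452,57), thin pin at (350,227), and the held plate with its hole at (453,318), clear of the open latch. The measurements agree, so I'm going to the hover point.

```bash
python3 -c "
from h import *
plan(.5733,.1489,.130,1.659);plan(.5733,.1489,.092,1.659)"
```

```text
row [0.379, 0.014, 0.031] [-0.0007, -0.0002, 0.0003] rows>= 1.9
row [0.379, 0.015, 0.183] [-0.0007, -0.0002, 0.0003] rows>= 2.1
```

Call:
{"fn": "play_rows", "kwargs": {
  "motion": [
    [[0.12,0.005,0.01,-0.0007,-0.0002,0.0003,-1],[0.25,0.01,0.02,-0.0007,-0.0002,0.0003,-1],[0.34,0.014,0.03,-0.0007,-0.0002,0.0003,-1],[0.379,0.015,0.05,-0.0007,-0.0002,0.0003,-1],[0.379,0.015,0.12,-0.0007,-0.0002,0.0003,-1],[0.379,0.015,0.17,-0.0007,-0.0002,0.0003,-1],[0.379,0.015,0.18,-0.0007,-0.0002,0.0003,-1],[0.379,0.015,0.18,-0.0007,-0.0002,0.0003,-1],[0.379,0.015,0.18,-0.0007,-0.0002,0.0003,-1]]
  ]
}}

```text
time_s: 9.85
ee_pos: [0.5736, 0.1495, 0.0938]
eef_rot: [3.14, -0.0, 1.659]
force: [-0.1, 0.0, -1.5]
grip_width: 0.0282
grip_force: 30.0
```

```bash
python3 - <<'E'
from h import *
o=get_obs();print(o['ee_pos'],o['eef_rot'],o['grip_width'],o['force'],o['moment'])
c=shot('wrist');np.savez('w6.npz',**c);f=c['frame'][150:250,260:380,::-1];cv2.imwrite('pics/w6.png',cv2.resize(f,None,fx=5,fy=5,interpolation=2))
plan(.5733,.1489,.082,1.659)
E
```

```text
[0.57358237 0.14953103 0.09377661] [ 3.13999209e+00 -3.84489116e-04  1.65942355e+00] 0.02818539132079477 [-0.09753888  0.04786069 -1.50708305] [-0.04703011 -0.08632228 -0.02198676]
row [-0.003, -0.002, 0.048] [0.0003, -0.0001, 0.0001] rows>= 0.2
```

View pics/w6.png

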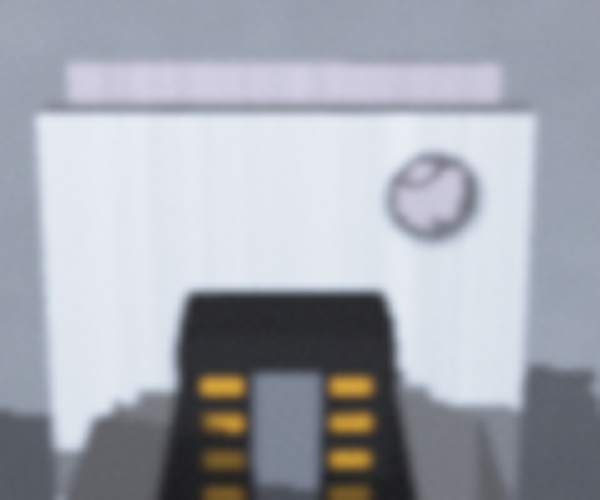

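The nest label's centre column (284) matches the plate's (286), and the pin's rim shows in the hole at (418,170). I'll descend in small steps and watch the force.

Call:
{"fn": "play_rows", "kwargs": {
  "motion": [
    [[-0.003,-0.002,0.03,0.0003,0,0,-1],[-0.003,-0.002,0.045,0.0003,0,0,-1],[-0.003,-0.002,0.055,0.0003,0,0,-1],[-0.003,-0.002,0.062,0.0003,0,0,-1],[-0.003,-0.002,0.066,0.0003,0,0,-1],[-0.003,-0.002,0.066,0.0003,0,0,-1]]
  ]
}}

```text
time_s: 10.5
ee_pos: [0.5728, 0.1492, 0.0766]
eef_rot: [-3.14, -0.0, 1.66]
force: [0.2, 0.2, -0.7]
grip_width: 0.0276
grip_force: 30.0
```

```bash
python3 - <<'E'
from h import *
o=get_obs();print(o['ee_pos'],o['eef_rot'],o['force'],o['moment'])
c=shot('wrist');np.savez('w7.npz',**c);f=c['frame'][150:250,260:380,::-1];cv2.imwrite('pics/w7.png',cv2.resize(f,None,fx=5,fy=5,interpolation=2))
plan(.5733,.1489,.072,1.659)
E
```

```text
[0.57275325 0.14918618 0.07663047] [-3.14041221e+00 -3.19666361e-04  1.66007564e+00] [ 0.18504349  0.15517538 -0.66862123] [-0.03287415 -0.07824714 -0.03752071]
row [-0.001, 0.002, 0.019] [-0.0002, -0.0001, 0.0002] rows>= 0.1
```

View pics/w7.png

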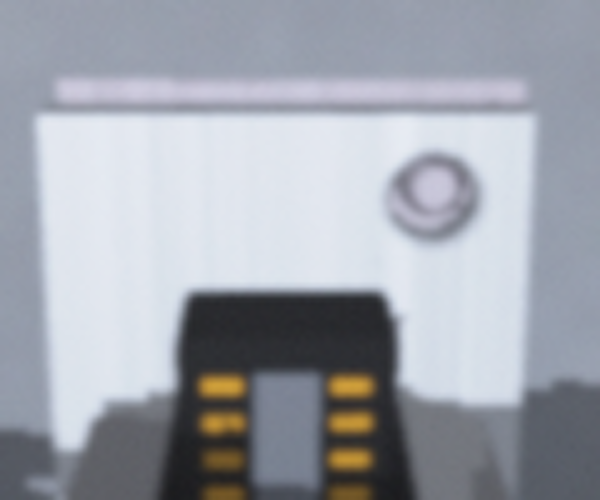

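The pin tip shows inside the hole at (434,187), against an expected (428,184), so it is within clearance. I'll shift 0.6 mm towards +x and carry on.

Call:
{"fn": "play_rows", "kwargs": {
  "motion": [
    [[-0.001,0.0025,0.008,0,0,0,-1],[-0.001,0.0025,0.014,0,0,0,-1],[-0.001,0.0025,0.02,0,0,0,-1],[-0.001,0.0025,0.024,0,0,0,-1],[-0.001,0.0025,0.024,0,0,0,-1]]
  ]
}}

```text
time_s: 11.05
ee_pos: [0.5733, 0.149, 0.0705]
eef_rot: [-3.14, -0.0, 1.66]
force: [-0.0, -0.2, -1.0]
grip_width: 0.0274
grip_force: 30.0
```

```bash
python3 - <<'E'
from h import *
o=get_obs();print(o['ee_pos'],o['eef_rot'],o['force'],o['moment'])
E
```

```text
[0.57334835 0.14897108 0.07053871] [-3.14029940e+00 -2.98538265e-04  1.66005807e+00] [-0.01326518 -0.24311923 -1.04661371] [ 0.0136001  -0.12835657  0.04492907]
```

Call:
{"fn": "play_rows", "kwargs": {
  "motion": [
    [[0,0,0.006,0,0,0,-1],[0,0,0.01,0,0,0,-1],[0,0,0.014,0,0,0,-1],[0,0,0.017,0,0,0,-1],[0,0,0.017,0,0,0,-1]]
  ]
}}

```text
time_s: 11.55
ee_pos: [0.5734, 0.149, 0.0664]
eef_rot: [-3.141, -0.0, 1.66]
force: [0.9, 0.1, -1.5]
grip_width: 0.0276
grip_force: 30.0
```

Call:
{"fn": "play_rows", "kwargs": {
  "motion": [
    [[0,0,0.003,0,0,0,-1],[0,0,0.005,0,0,0,-1],[0,0,0.006,0,0,0,-1],[0,0,0.006,0,0,0,-1]]
  ]
}}

```text
time_s: 11.95
ee_pos: [0.5734, 0.149, 0.0662]
eef_rot: [-3.141, -0.0, 1.66]
force: [-7.7, -1.5, 12.6]
grip_width: 0.0277
grip_force: 30.0
```

Contact at the expected seated height. Releasing and rising.

Call:
{"fn": "play_rows", "kwargs": {
  "motion": [
    [[0,0,-0.004,0,0,0,-0.35],[0,0,-0.004,0,0,0,-0.2],[0,0,-0.004,0,0,0,-0.1],[0,0,-0.004,0,0,0,-0.1],[0,0,-0.1,0,0,0,-0.1],[0,0,-0.25,0,0,0,-0.1],[-0.15,0,-0.45,0,0,0,-0.1],[-0.3,0,-0.45,0,0,0,-0.1],[-0.3,0,-0.45,0,0,0,-0.1],[-0.3,0,-0.45,0,0,0,-0.1]]
  ]
}}

```text
time_s: 12.95
ee_pos: [0.5802, 0.0736, 0.1774]
eef_rot: [-3.141, -0.0, 1.658]
force: [0.4, 0.8, 0.0]
grip_width: 0.0422
grip_force: 0.0
```

```bash
cat > chk.py <<'E'
from h import *
import sys
n=sys.argv[1];o=get_obs();print(o['ee_pos'],o['eef_rot'],o['grip_width'],o['force'])
c=shot('wrist');np.savez(n+'.npz',**c);P=cloud(c)
cv2.imwrite(f'pics/{n}.png',cv2.resize(c['frame'][0:250,180:460,::-1],None,fx=2.4,fy=2.4,interpolation=2))
def reg(nm,lo,hi,x,y,w,v):
    m=(P[...,2]>lo)&(P[...,2]<hi)&(abs(P[...,0]-x)<w)&(abs(P[...,1]-y)<v)
    k,l,s,_=cv2.connectedComponentsWithStats(m.astype(np.uint8))
    if k<2: print(nm,'none');return
    i=1+s[1:,4].argmax();q=P[l==i];r=cv2.minAreaRect((q[:,:2]*1000).astype(np.float32))
    A=np.c_[q[:,:2]-q[:,:2].mean(0),np.ones(len(q))];pl=np.linalg.lstsq(A,q[:,2],rcond=None)[0]
    print(nm,'plane',pl.round(4),np.round(r[0],1),np.round(r[1],1),round(r[2],1))
reg('plate',.0405,.0475,.573,.15,.05,.065);reg('sock',.058,.07,.573,.15,.04,.04)
reg('top',.033,.039,.573,.11,.1,.13);reg('post',.076,.095,.55,.05,.06,.06);reg('bar',.048,.056,.58,.07,.07,.06)
E
python3 chk.py w8
```

```text
[0.58022293 0.0736398  0.17739396] [-3.14061653e+00 -4.53855848e-04  1.65842003e+00] 0.04218343369798375 [0.43403592 0.76513841 0.00431095]
plate plane [0.0009 0.0004 0.0435] [572.8 148.9] [66.1 95.4] 5.1
sock plane [ 0.0032 -0.0016  0.0636] [572.8 149.4] [28.  47.5] 4.5
top plane [ 0.0003 -0.0006  0.0355] [576.  115.4] [129.  202.6] 5.0
post plane [-0.2132 -0.3954  0.0841] [535.2  67.9] [10.8 10.4] 76.7
bar plane [-0.0002 -0.058   0.0519] [578.8  70.4] [99.7 18.6] 3.5
```

View pics/w8.png

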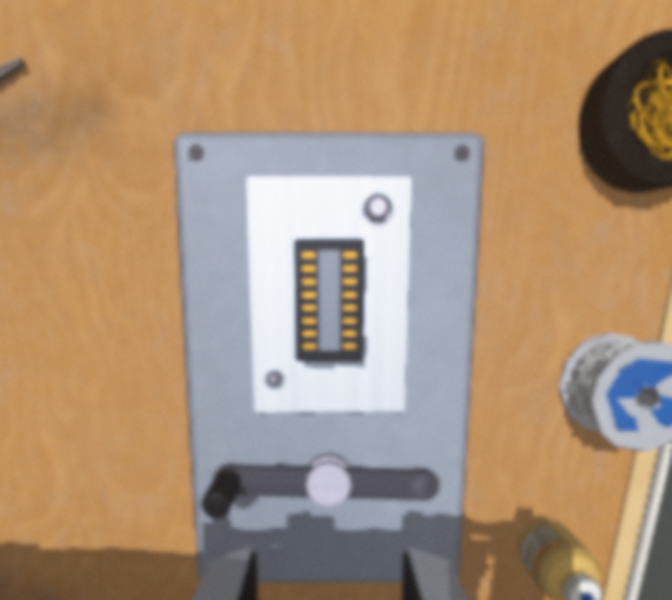

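Seated: the plate top is 8.0 mm over the programmer top and level, with both pins showing at (377,207) and (275,379). The post is at (222,492). Next I'll grip it and close the latch.

```bash
python3 -c "
from h import *
plan(.536,.067,.15,.1)"
```

```text
row [-0.014, -0.178, 0.108] [-0.0003, 0.0002, 0.2482] rows>= 10.4
```

Call:
{"fn": "play_rows", "kwargs": {
  "motion": [
    [[-0.014,-0.178,0.108,-0.0003,0.0002,0.248,-0.2],[-0.014,-0.178,0.108,-0.0003,0.0002,0.248,-0.2],[-0.014,-0.178,0.108,-0.0003,0.0002,0.248,-0.2],[-0.014,-0.178,0.108,-0.0003,0.0002,0.248,-0.2],[-0.014,-0.178,0.108,-0.0003,0.0002,0.248,-0.2],[-0.014,-0.178,0.108,-0.0003,0.0002,0.248,-0.2],[-0.014,-0.178,0.108,-0.0003,0.0002,0.248,-0.2],[-0.014,-0.178,0.108,-0.0003,0.0002,0.248,-0.2],[-0.014,-0.178,0.108,-0.0003,0.0002,0.248,-0.2],[-0.014,-0.178,0.108,-0.0003,0.0002,0.248,-0.2]]
  ]
}}

```text
time_s: 14.0
ee_pos: [0.5358, 0.068, 0.1497]
eef_rot: [-3.141, 0.0, 0.155]
force: [0.1, 0.5, 0.5]
grip_width: 0.0378
grip_force: 0.0
```

```bash
python3 -c "
from h import *
o=get_obs();print(o['ee_pos'],o['eef_rot'],o['grip_width']);plan(.536,.067,.075,.1)"
```

```text
[0.53575521 0.06802617 0.14965494] [-3.14137007e+00  4.87890854e-04  1.55422192e-01] 0.037797028282763254
row [0.0, 0.004, 0.299] [-0.0, 0.0001, 0.0088] rows>= 1.5
```

Call:
{"fn": "play_rows", "kwargs": {
  "motion": [
    [[0,0.004,0.1,0,0,0.006,-0.3],[0,0.004,0.2,0,0,0.006,-0.3],[0,0.004,0.27,0,0,0.006,-0.3],[0,0.004,0.298,0,0,0.006,-0.3],[0,0.004,0.298,0,0,0.006,-0.3],[0,0.004,0.298,0,0,0.006,-1],[0,0.004,0.298,0,0,0.006,-1],[0,0.004,0.298,0,0,0.006,-1],[0,0.004,0.298,0,0,0.006,-1]]
  ],
  "grip_force": 8
}}

```text
time_s: 14.9
ee_pos: [0.5367, 0.0659, 0.0766]
eef_rot: [-3.142, -0.002, 0.122]
force: [-0.7, 0.6, 3.6]
grip_width: 0.0117
grip_force: 8.0
```

```bash
python3 - <<'E'
from h import *
o=get_obs();p=o['ee_pos'];T=Ttool(o);print(p,o['eef_rot'],o['grip_width'],o['grip_force'],o['force'])
piv=np.array([.5806,.0704]);v=p[:2]-piv;r=np.linalg.norm(v);a0=np.arctan2(v[1],v[0]);print(r,np.degrees(a0))
a1=np.radians(270+5.1)-2*np.pi;a0=a0-2*np.pi if a0>0 else a0
print('turn',np.degrees(a1-a0))
for k in range(1,13):
    a=a0+(a1-a0)*min(k/11,1.)+(np.radians(2) if k==12 else 0)
    rr=r+(.045-r)*min(k/4,1);q=piv+rr*np.array([np.cos(a),np.sin(a)])
    print((T[:3,:3].T@np.r_[q-p[:2],0]/.25).round(3),round(-(a-a0)/2/np.pi,4))
E
```

```text
[0.53666411 0.06592777 0.07662748] [-3.14155464e+00 -1.95657059e-03  1.22393928e-01] 0.011695253330205544 8.000191077589989 [-0.72371029  0.63541916  3.61136734]
0.04416291798986897 -174.1878815736607
turn 89.28788157366073
[ 0.     0.025 -0.   ] -0.0225
[0.004 0.05  0.   ] -0.0451
[0.012 0.074 0.   ] -0.0676
[0.023 0.097 0.   ] -0.0902
[0.037 0.118 0.   ] -0.1127
[0.055 0.136 0.   ] -0.1353
[0.075 0.152 0.   ] -0.1578
[0.097 0.165 0.   ] -0.1804
[0.121 0.175 0.   ] -0.2029
[0.145 0.181 0.   ] -0.2255
[0.171 0.184 0.   ] -0.248
[0.177 0.184 0.   ] -0.2536
```

Call:
{"fn": "play_rows", "kwargs": {
  "motion": [
    [[0,0.025,0,0,0,-0.0225,-1],[0.004,0.05,0,0,0,-0.045,-1],[0.012,0.074,0,0,0,-0.0676,-1],[0.023,0.097,0,0,0,-0.09,-1],[0.037,0.118,0,0,0,-0.1127,-1],[0.055,0.136,0,0,0,-0.135,-1],[0.075,0.152,0,0,0,-0.158,-1],[0.097,0.165,0,0,0,-0.18,-1],[0.121,0.175,0,0,0,-0.203,-1],[0.145,0.181,0,0,0,-0.2255,-1]]
  ]
}}

```text
time_s: 15.9
ee_pos: [0.5783, 0.026, 0.0766]
eef_rot: [3.14, -0.001, 1.545]
force: [-0.9, 7.7, 3.7]
grip_width: 0.0115
grip_force: 8.0
```

```bash
python3 - <<'E'
from h import *
o=get_obs();p=o['ee_pos'];print(p,o['eef_rot'],o['grip_width'],o['force'])
for d in(0,1.5,3):
    a=np.radians(-84.9+d);plan(*(np.array([.5806,.0704])+.045*np.array([np.cos(a),np.sin(a)])),p[2],1.66+np.radians(d))
E
```

```text
[0.57834675 0.02596396 0.0765787 ] [ 3.13995997e+00 -1.29397721e-03  1.54517406e+00] 0.01147341276376395 [-0.92231652  7.7142706   3.69518068]
row [-0.001, 0.025, 0.0] [0.0003, -0.0002, -0.0183] rows>= 0.8
row [-0.0, 0.03, 0.0] [0.0003, -0.0002, -0.0224] rows>= 0.9
row [0.0, 0.034, 0.0] [0.0003, -0.0002, -0.0266] rows>= 1.1
```

Call:
{"fn": "play_rows", "kwargs": {
  "motion": [
    [[0.001,0.012,0,0,0,-0.009,-1],[0.002,0.025,0,0,0,-0.018,-1],[0.002,0.03,0,0,0,-0.022,-1],[0.002,0.036,0,0,0,-0.026,-1],[0.002,0.036,0,0,0,-0.026,-1]]
  ]
}}

```text
time_s: 16.4
ee_pos: [0.5852, 0.0261, 0.0761]
eef_rot: [-3.138, -0.001, 1.704]
force: [-16.9, 2.3, 11.3]
grip_width: 0.0135
grip_force: 8.0
```

The stop at closed pushes back. Releasing and looking.

Call:
{"fn": "play_rows", "kwargs": {
  "motion": [
    [[0,-0.006,0,0,0,0,-1],[0,-0.006,0,0,0,0,-0.5],[0,-0.006,0,0,0,0,-0.4],[0,-0.006,0,0,0,0,-0.3],[0,-0.006,-0.15,0,0,0,-0.3],[0,-0.006,-0.35,0,0,0,-0.3],[0,-0.006,-0.45,0,0,0,-0.3],[0,-0.006,-0.45,0,0,0,-0.3],[0,-0.006,-0.45,0,0,0,-0.3]]
  ]
}}

```text
time_s: 17.3
ee_pos: [0.5853, 0.0253, 0.1882]
eef_rot: [3.141, 0.0, 1.702]
force: [-0.5, -0.1, -0.1]
grip_width: 0.0329
grip_force: 0.0
```

```bash
sed -i "s/.55,.05,.06,.06);reg('bar',.048,.056,.58,.07,.07,.06/.57,.03,.05,.04);reg('bar',.0495,.056,.58,.08,.07,.06/" chk.py; python3 chk.py w9
```

```text
[0.58526557 0.02527947 0.18820413] [3.14052583e+00 1.05068350e-04 1.70246822e+00] 0.03286276041194768 [-0.52449429 -0.05853085 -0.09251191]
plate plane [0.0007 0.001  0.0435] [573.2 149.3] [65.8 96.1] 5.1
sock plane [-0.0013  0.0024  0.0636] [573.3 149.1] [27.3 47.4] 5.4
top plane [ 0.0004 -0.0001  0.0354] [575.8 114.9] [129.4 202.8] 4.8
post plane [ 0.0825 -0.354   0.0842] [582.7  25.6] [11.1 10.8] 6.9
bar plane [-0.0009 -0.0057  0.0519] [579.   72.2] [18.9 95.6] 7.9
```

View pics/w9.png

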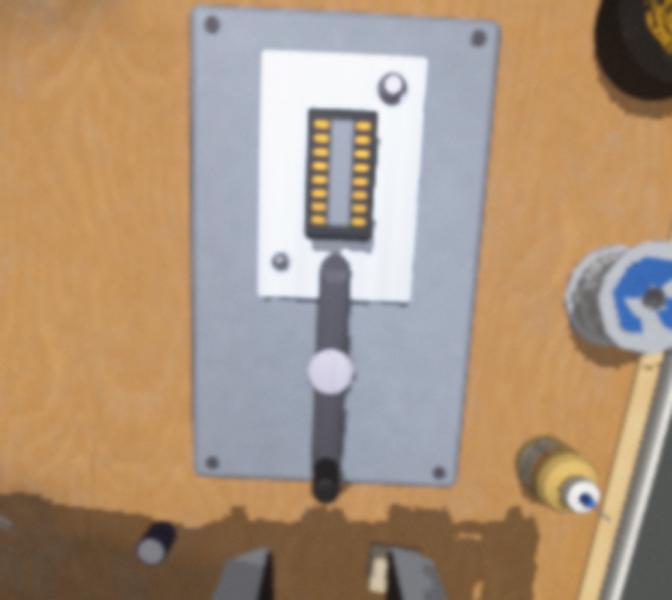

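```bash
python3 - <<'E'
from h import *
for f in('w2','w9'):
    c=dict(np.load(f+'.npz'));P=cloud(c)
    for nm,a,b in(('arm',.084,.113),('tail',.036,.058)):
        m=(P[...,2]>.0495)&(P[...,2]<.0535)&(P[...,1]>a)&(P[...,1]<b)&(abs(P[...,0]-.58)<.03)
        pts=[];
        for r in range(400):
            q=P[r][m[r]]
            if len(q)>5: pts.append(((q[0,:2]+q[-1,:2])/2))
        pts=np.array(pts);k=np.polyfit(pts[:,1],pts[:,0],1);print(f,nm,len(pts),'dir deg from +y ccw',-np.degrees(np.arctan(k[0])).round(2),'x at .0704',np.polyval(k,.0704).round(4))
    m=(P[...,2]>.083)&(P[...,2]<.09)&(abs(P[...,0]-.58)<.02)&(abs(P[...,1]-.025)<.02);q=P[m];print('post',(q.min(0)+q.max(0))/2)
E
```

```text
w2 arm 26 dir deg from +y ccw -4.7 x at .0704 0.5789
w2 tail 18 dir deg from +y ccw -3.93 x at .0704 0.5792
post [0.57635766 0.02584906 0.08518981]
w9 arm 30 dir deg from +y ccw 7.82 x at .0704 0.5806
w9 tail 20 dir deg from +y ccw 8.64 x at .0704 0.5776
post [0.58294063 0.02558998 0.08507669]
```

The pivot-to-post line reads 4.9° against 5.1° for fully closed. I'll squeeze once more, centred slightly past closed, to be sure it is at the stop, and open without backing off.

Call:
{"fn": "play_rows", "kwargs": {
  "motion": [
    [[0,0.002,0.2,0,0,0,-0.3],[0,0.002,0.35,0,0,0,-0.3],[0,0.002,0.44,0,0,0,-0.3],[0,0.002,0.44,0,0,0,-0.3],[0,0.002,0.44,0,0,0,-1],[0,0.002,0.44,0,0,0,-1],[0,0.002,0.44,0,0,0,-1],[0,0.004,0.44,0,0,0,-1]]
  ]
}}

```text
time_s: 18.15
ee_pos: [0.5851, 0.0251, 0.0795]
eef_rot: [-3.139, 0.0, 1.703]
force: [-16.0, -2.9, 11.1]
grip_width: 0.0133
grip_force: 8.0
```

Call:
{"fn": "play_rows", "kwargs": {
  "motion": [
    [[0,0,0,0,0,0,-0.5],[0,0,0,0,0,0,-0.3],[0,0,0,0,0,0,-0.3],[0,0,-0.15,0,0,0,-0.3],[0,0,-0.35,0,0,0,-0.3],[0,0,-0.45,0,0,0,-0.3],[0,0,-0.45,0,0,0,-0.3]]
  ]
}}

```text
time_s: 18.85
ee_pos: [0.5878, 0.0255, 0.1955]
eef_rot: [3.133, 0.001, 1.703]
force: [-0.3, 0.1, -0.3]
grip_width: 0.0331
grip_force: 0.0
```

```bash
python3 chk.py w10; python3 - <<'E'
from h import *
c=dict(np.load('w10.npz'));P=cloud(c)
m=(P[...,2]>.083)&(P[...,2]<.09)&(abs(P[...,0]-.58)<.02)&(abs(P[...,1]-.025)<.02);q=P[m];b=(q.min(0)+q.max(0))/2
m=(P[...,2]>.0495)&(P[...,2]<.0535)&(P[...,1]>.084)&(P[...,1]<.113)&(abs(P[...,0]-.58)<.03)
a=np.mean([(r[k][0]+r[k][-1])/2 for r,k in zip(P,m) if k.sum()>5],0);print(a,b,np.degrees(np.arctan2(b[0]-a[0],a[1]-b[1])))
E
```

```text
[0.58782219 0.02551578 0.19549478] [3.13340217e+00 1.10092452e-03 1.70264955e+00] 0.03313811469355805 [-0.32814944  0.14753456 -0.3245703 ]
plate plane [0.0004 0.001  0.0435] [573.2 149.6] [65.6 96.8] 5.0
sock plane [-0.0001  0.0006  0.0636] [573.2 149.2] [27.2 47.6] 5.0
top plane [ 0.0006 -0.0002  0.0355] [575.7 115.1] [129.1 203.4] 4.8
post plane [ 0.016  -0.338   0.0842] [583.2  25.5] [11.3 11.2] 77.7
bar plane [ 0.0055 -0.0051  0.0519] [578.8  72. ] [18.4 96. ] 7.8
[0.57669515 0.09871947 0.0508837 ] [0.58304182 0.02540387 0.08526742] 4.9475520413762615
```

The latch did not move under 16 N, so it is at its closed stop, and the plate is still level and home. Handing in.

```bash
python3 -c "
from h import *
print(workorder.hand_in())"
```

```text
the job is handed in; nothing more can be done
None
```

The job is handed in at 18.9 s: adapter_long is seated level on both pins (plate top 8 mm above the programmer's top), the latch is closed against its stop over the plate, and the square adapter and small parts were not touched.

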